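# Park the structure roller at the top of the drip gutter

### The arm

A 6-joint arm with a two-finger parallel gripper is mounted at the origin on the work surface. World frame = base frame: x ahead of the robot, y to its left, z up, the work surface at z = 0. Lengths are in m, angles in rad, forces in N, time in s.
With the tool pointing down it reaches from about 0.3 to 0.775 m from the base axis. Payload 14.6 kg.
Tool frame: the origin (TCP) lies at the very end of the fingers, on their centre line; the grasp point (between the pads) lies 19 mm behind it; z points along the fingers, y is the line along which they close (so a half turn about z gives the same grasp; the last joint's range is limited). The gripper opens to 85 mm and grips with 20 to 120 N. Pads are 22 mm wide; open, the fingers measure 114 mm over their backs; the gripper's body (76 mm by 85 mm) begins 54 mm behind the grasp point. The pads swing forward as they close: fully open they stand 13 mm farther back than shut.
Start: joints at [-1.254, 0.3, 1.521, -0, 1.321, -0.067], TCP at [0.206, -0.51, 0.231] pointing down, gripper open.
Joint ranges: [-3.03, 3.03], [-0.79, 2.21], [0.23, 2.52], [-1.04, 4.18], [0, 3.07], [-2.55, 2.55]. Speed limits (rad/s): [2.22, 2.22, 2.57, 3.14, 3.14, 3.14].

### API

Orientations are given as a 3x3 rotation matrix whose columns are the frame's x, y, z axes.
In Python, from plant import env, kinematics, eyes, monitor gives the robot as it stands. The module is installed in compiled form; this text tells all that it offers. Calls block until the motion is done:
- env.move_ptp(position, orientation): joint-space move of the TCP to a pose.
- env.movel(position, rate=0.15, orientation=None): straight line of the TCP; orientation=None keeps the orientation; rate is the mean speed in m/s.
- env.set_joints(angles): joint-space move.
- env.ungrasp() and env.grasp(): open the fingers fully, or close them until they stop; the grip force is fixed at half the most.
- env.wait(seconds).
- kinematics.ik(position, orientation): joint angles nearest the present ones, or None.
- eyes.snapshot(name): name is "scene" or "top"; returns (picture, depth): 420x560x3 uint8, red, green, blue; 420x560 float32, m along the optical axis (not along the pixel's ray), 0 where there is no reading.
- eyes.calibration(name): a dict with "intrinsics" (3x3 intrinsics, pixels), "position" and "attitude" of the camera in the world. Camera axes: x right, y down, z forward; pixel columns grow to the right and rows downward; lengths in m; the calibration is good to about 2 mm. A picture is of the moment at which its call begins. calibration takes no time and is no camera call.
A pose or a line that the arm cannot do raises env.Unreachable and nothing moves.
- env.sign_off(): hands the job in; it is judged then, once.
Readings, each from a call of its own:
- monitor.get_t(): time.
- monitor.get_qpos(): joint angles.
- monitor.get_dq(): joint speeds.
- monitor.get_effort(): joint torques, N m.
- monitor.get_ee_pos(): TCP position.
- monitor.get_tool_rot(): TCP orientation.
- monitor.get_ft_force(): force on the tool from outside, world axes, zero at the start.
- monitor.get_wrist_torque(): the same for the moment, N m.
- monitor.get_width(): opening from 0.0 (shut) to 1.0 (fully open).
- monitor.get_finger_force(): force on a finger pad.
Only numpy, scipy, OpenCV 4.12 (cv2) and the standard library are available. Lean on these libraries where they do the work, as an engineer would, in place of code of your own. Each camera call takes 0.05 s, during which the arm holds its last target. There are 200 camera calls.

### The job

Push the ringed steel roller up the sloped aluminium gutter with the fingertips, over the low ridge near the top and into the pocket in front of the end stop, so that it stays there by itself when you take the hand away. Roll it along the gutter at a slow, steady pace: do not pick it up, flick it or let it run back down. Leave the wax block, the jar and the brush where they are.

Things in the scene. Friction and masses are not known exactly. Their poses are not given: they have to be found in the camera images.
- roller_center (a point): Centre of the loose steel roller: ringed cylinder, diameter 50 mm, length 40 mm, about 0.3 kg, lying across the gutter, in which it rolls freely. It starts at the gutter's low end, resting on a low bar, and runs back there if let go before it is over the ridge. Its axes turn as it rolls: use the position only.
- roller: The same roller as roller_center; its origin is the same centre point.
- slope (a point): Frame of the gutter's sloping floor. Origin: middle of the floor's upper surface, 55 mm above the bench. x: uphill along the floor, 0.14 rad above level; y: level, across; z: square to the floor. In this frame the roller's centre starts at x -115, z 25 mm, and stays at z 25 mm as it rolls. A fixed cross bar at x -135 mm, 7 mm high, holds it at the low end.
- gutter: Aluminium channel fixed to the bench on two wooden blocks 70 mm wide. Origin on the bench under its middle; x level, towards the uphill end; z up. Floor 300 mm long, 46 mm wide inside; side walls 3 mm thick stand only 12 mm above the floor (52 mm over all), so fingers can pass above them.
- ridge_top (a point): Middle of the top of the ridge: a fixed dark round bar across the floor at x +94 mm of the slope frame, 3.5 mm high. The roller's centre rises to z 28.5 mm on top of it. Once over, the roller rests by itself against the ridge's uphill side, its centre at x +108 mm.
- stop_face (a point): Point on the downhill face of the end stop, a fixed plate 52 mm wide, 32 mm high above the floor, face at x +140 mm of the slope frame; the point is on the middle line, 25 mm above the floor. A roller touching the stop has its centre at x +115 mm.
- wax_block: Loose cream-coloured wax block, 90 x 45 x 22 mm, lying on the bench beside the gutter. Origin at the centre of its underside. Not to be moved.
- jar: Loose small jar with a black cap, 56 mm diameter, 65 mm high, standing on the bench beside the gutter. Origin at the centre of its underside. Not to be moved.
- brush: Loose hand brush with a wooden handle, 200 mm long, 42 mm wide, 20 mm high, lying on the bench beside the gutter along its own x (handle to -x). Origin at its underside, half-way along. Not to be moved.
Mind the look-alikes: they are no part of the job. Leave any blue or orange look-alike of the roller alone.

How it is judged:
By the outcome, as a careful person would: the job done as asked, in the order asked, and still so for the second after the job is handed in, with the robot touching nothing.
It also fails if it takes over 42 s, if anything falls off the work surface, if the arm or the gripper's body presses on something with over 40 N, if the wrist force passes 120 N, or if a joint passes its speed limit or range.

## Working session

There is one attempt and no reset: what is moved stays moved. The work goes in short steps, each a Python script; the robot and the scene stay as the last script left them, time stands still between calls to the robot, and variables do not carry over. Pictures are saved under pics/ and viewed, at most 10 in all, crops included, and the job is handed in when it is done.

```bash
mkdir -p pics; python3 - <<'E'
from plant import env,kinematics,eyes,monitor
import cv2,numpy as np
for n in("scene","top"):
    p,d=eyes.snapshot(n); cv2.imwrite(f"pics/{n}0.png",p[:,:,::-1]); np.savez(f"{n}0.npz",p=p,d=d)
    c=eyes.calibration(n); print(n,{k:np.round(v,4).tolist() for k,v in c.items()})
print(monitor.get_t())
E
```

```text
scene {'intrinsics': [[449.5528, 0.0, 272.2727], [0.0, 449.5528, 207.2617], [0.0, 0.0, 1.0]], 'position': [1.0593, 0.0914, 0.5126], 'attitude': [[-0.1, 0.6632, -0.7417], [0.9949, 0.0586, -0.0818], [-0.0108, -0.7461, -0.6657]]}
top {'intrinsics': [[462.231, 0.0, 289.4664], [0.0, 462.231, 207.7807], [0.0, 0.0, 1.0]], 'position': [0.4545, 0.0388, 0.8618], 'attitude': [[0.0299, -0.9828, 0.182], [-0.9996, -0.0295, 0.0047], [0.0007, -0.1821, -0.9833]]}
0.1
```

View pics/top0.png

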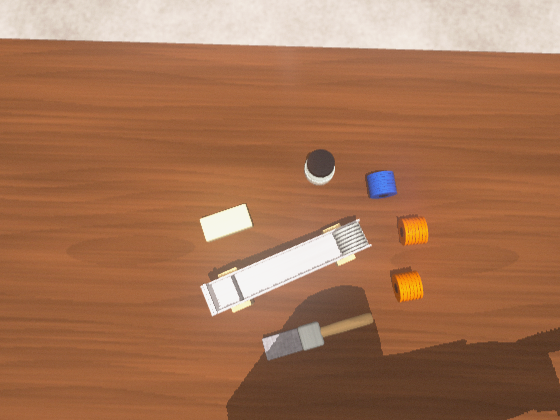

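View pics/scene0.png

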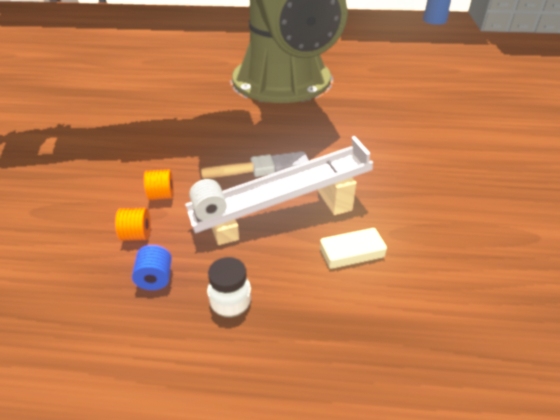

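Top view: the steel ringed roller lies in the gutter at about (351,238). The ridge is the dark line near (238,288) and the stop is near (208,298). In the scene view the roller is at (208,200).

Candidates in top view: steel (351,238), blue (381,184), orange (413,231), orange (408,287). I choose the steel one in the gutter and check it in a crop while measuring.

```bash
cat > h.py <<'E'
import numpy as np,cv2
from plant import env,kinematics,eyes,monitor
def cloud(n,d):
    c=eyes.calibration(n);K=c["intrinsics"];v,u=np.mgrid[:d.shape[0],:d.shape[1]]
    P=np.stack([(u-K[0][2])/K[0][0]*d,(v-K[1][2])/K[1][1]*d,d],-1)
    return P@np.array(c["attitude"]).T+np.array(c["position"])
E
python3 - <<'E'
from h import *
for n,r in(("top",(160,190,240,160)),("scene",(120,120,270,130))):
    z=np.load(n+"0.npz");p,d=z["p"],z["d"];W=cloud(n,d)
    hsv=cv2.cvtColor(p,cv2.COLOR_RGB2HSV)
    m=(hsv[...,1]<60)&(d>0)&(W[...,2]>.028)&(W[...,2]<.14)
    # component
    nn,l,s,c=cv2.connectedComponentsWithStats(m.astype(np.uint8))
    k=[i for i in range(1,nn) if s[i,4]>800];print(n,[(s[i].tolist(),c[i].round().tolist()) for i in k])
    seed=(270,288) if n=="top" else (185,270)
    lab=l[seed];Q=W[(l==lab)] 
    rect=cv2.minAreaRect(Q[:,:2].astype(np.float32));B=cv2.boxPoints(rect)
    a=B[1]-B[0] if np.linalg.norm(B[1]-B[0])>np.linalg.norm(B[2]-B[1]) else B[2]-B[1]
    a=a/np.linalg.norm(a);a=a*np.sign(a[1]);ctr=np.array(rect[0])
    print("rect",rect,"yaw",np.arctan2(a[1],a[0]))
    s_=(Q[:,:2]-ctr)@a;t=(Q[:,:2]-ctr)@np.array([-a[1],a[0]])
    f=(abs(t)<.015)&(s_>-.07)&(s_<.07)
    A=np.c_[s_[f],np.ones(f.sum())];print("floor fit slope,z0",np.linalg.lstsq(A,Q[f,2],rcond=None)[0])
    for lo in np.arange(-.16,.16,.01):
        g=(abs(t)<.015)&(s_>=lo)&(s_<lo+.01)
        if g.sum():print(round(lo,3),g.sum(),Q[g,2].min().round(4),np.median(Q[g,2]).round(4),Q[g,2].max().round(4),end=" | ")
    print()
    x,y,w,h=r;cv2.imwrite(f"pics/{n}c.png",cv2.resize(p[y:y+h,x:x+w,::-1],None,fx=2.8,fy=2.8,interpolation=cv2.INTER_CUBIC))
E
```

```text
top [([201, 219, 170, 97, 5440], [284.0, 268.0])]
rect ((0.4993715286254883, 0.04168401658535004), (0.06261352449655533, 0.2967352271080017), 25.42658233642578) yaw 2.0145738
floor fit slope,z0 [0.140419   0.05590633]
-0.15 8 0.0341 0.0702 0.0753 | -0.14 79 0.0746 0.0823 0.0883 | -0.13 98 0.0827 0.0877 0.0914 | -0.12 105 0.0852 0.0885 0.0922 | -0.11 115 0.0773 0.085 0.0904 | -0.1 155 0.0393 0.0696 0.0829 | -0.09 90 0.0405 0.0438 0.0472 | -0.08 95 0.0426 0.0456 0.0487 | -0.07 96 0.0428 0.0472 0.0503 | -0.06 95 0.0439 0.0481 0.0514 | -0.05 97 0.0443 0.0498 0.0533 | -0.04 96 0.0471 0.0508 0.054 | -0.03 99 0.0493 0.0527 0.0565 | -0.02 99 0.0504 0.0536 0.0574 | -0.01 98 0.0515 0.0552 0.0597 | 0.0 101 0.0537 0.0566 0.0603 | 0.01 101 0.0541 0.0579 0.0614 | 0.02 101 0.0555 0.0592 0.0632 | 0.03 104 0.0572 0.0608 0.0643 | 0.04 103 0.0581 0.0622 0.0656 | 0.05 103 0.0597 0.0639 0.068 | 0.06 108 0.0611 0.0652 0.0686 | 0.07 104 0.0632 0.0668 0.07 | 0.08 109 0.0644 0.0684 0.072 | 0.09 105 0.0657 0.071 0.0746 | 0.1 108 0.0674 0.0702 0.0762 | 0.11 111 0.0696 0.0722 0.0768 | 0.12 111 0.0695 0.0734 0.0
[... 558 characters left out ...]
 0.042 0.0444 0.0461 | -0.07 69 0.043 0.0457 0.0478 | -0.06 67 0.0453 0.0472 0.0493 | -0.05 67 0.0473 0.0486 0.0506 | -0.04 66 0.0469 0.0498 0.0525 | -0.03 68 0.0482 0.0512 0.0535 | -0.02 67 0.0511 0.0525 0.0554 | -0.01 66 0.052 0.054 0.0564 | 0.0 63 0.0535 0.0553 0.0577 | 0.01 63 0.0548 0.0568 0.0595 | 0.02 66 0.0565 0.0584 0.0605 | 0.03 66 0.058 0.0598 0.0618 | 0.04 62 0.0586 0.061 0.063 | 0.05 62 0.0608 0.0625 0.0642 | 0.06 70 0.0621 0.0641 0.0671 | 0.07 61 0.0637 0.0656 0.0677 | 0.08 62 0.035 0.0668 0.0686 | 0.09 69 0.066 0.0703 0.0732 | 0.1 60 0.0679 0.0697 0.0714 | 0.11 64 0.0692 0.0708 0.0729 | 0.12 60 0.0701 0.0725 0.075 | 0.13 220 0.0714 0.089 0.1081 | 0.14 12 0.0731 0.0768 0.1061 |
```

View pics/topc.png

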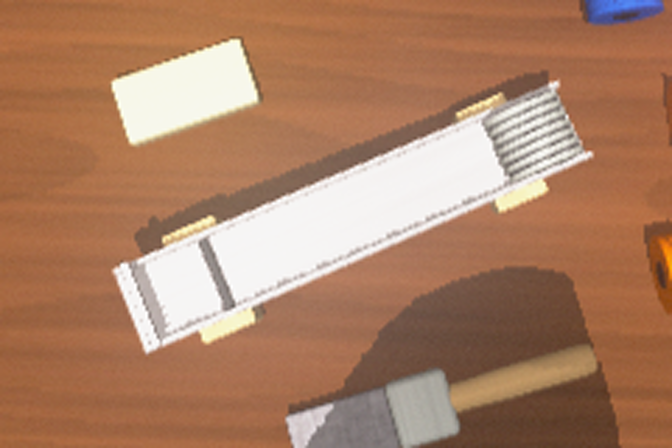

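The crop confirms the ringed grey roller in the gutter's low end. The floor slope is 0.14 and z0 is 55 mm, as stated. Next I refine the lateral centre without the wooden blocks, then check the path.

```bash
cat >> h.py <<'E'
BETA=.35;YAW=2.014;C=np.array([.5015,.042]);TH=.14
def rots(flip,beta=BETA):
    a=np.array([np.cos(YAW),np.sin(YAW),0]);up=np.array([0,0,1.]);y=np.cross(up,a)
    S=np.c_[a*np.cos(TH)+up*np.sin(TH),y,-a*np.sin(TH)+up*np.cos(TH)]
    z=np.array([np.sin(beta),0,-np.cos(beta)]);x=np.array([np.cos(beta),0,np.sin(beta)])
    T=np.c_[x,np.cross(z,x),z]
    if flip:T=T*np.array([-1,-1,1])
    return S,S@T
def tcp(rx,flip,beta=BETA,ext=.005,gap=0,rz=.025,lift=0):
    """TCP so the finger's front side (11 mm ahead) touches a roller centred at slope x=rx, ext beyond contact"""
    S,R=rots(flip,beta)
    x=np.array([np.cos(beta),0,np.sin(beta)]);z=np.array([np.sin(beta),0,-np.cos(beta)])
    p=np.array([rx,0,rz])-x*(.025+.011)+z*ext-np.array([gap,0,0])+np.array([0,0,lift])
    return np.r_[C,.055]+S@p,R
E
python3 - <<'E'
from h import *
S,_=rots(0);o=np.r_[C,.055]
for n in("top","scene"):
    z=np.load(n+"0.npz");p,d=z["p"],z["d"];L=(cloud(n,d)-o)@S
    sat=cv2.cvtColor(p,cv2.COLOR_RGB2HSV)[...,1]
    for a,b in((-.04,-.02),(0,.02),(.02,.04)):
        m=(L[...,0]>a)&(L[...,0]<b)&(abs(L[...,1])<.05)&(abs(L[...,2]-.004)<.011)&(d>0)
        q=L[m];w=q[q[:,2]>.007];print(n,a,q[:,1].min().round(4),q[:,1].max().round(4))
    m=(L[...,2]>.03)&(L[...,2]<.06)&(abs(L[...,1])<.04)&(L[...,0]<-.08)&(L[...,0]>-.16)&(d>0)
    q=L[m];print("roller",q.min(0).round(4),q.max(0).round(4))
for f in(0,1):
    for rx,g,l in((-.115,.03,.08),(-.115,.03,0),(-.115,0,0),(0,0,0),(.108,0,0),(.108,.03,.08)):
        P,R=tcp(rx,f,gap=g,lift=l);q=kinematics.ik(P,R);print(f,P.round(3),None if q is None else np.round(q,2))
E
```

```text
top -0.04 -0.0271 0.0249
top 0 -0.0266 0.025
top 0.02 -0.027 0.025
roller [-0.1379 -0.0198  0.03  ] [-0.0896  0.0209  0.0533]
scene -0.04 -0.0299 0.0254
scene 0 -0.0302 0.0241
scene 0.02 -0.0298 0.024
roller [-0.1385 -0.0233  0.03  ] [-0.0902  0.0202  0.0524]
0 [ 0.582 -0.128  0.117] [-0.41  0.7   1.26  0.32  1.55 -0.92]
0 [ 0.577 -0.117  0.038] [-0.39  0.79  1.32  0.32  1.42 -0.95]
0 [ 0.564 -0.091  0.042] [-0.36  0.74  1.39  0.34  1.38 -0.93]
0 [0.516 0.012 0.058] [-0.23  0.59  1.62  0.4   1.28 -0.85]
0 [0.47  0.109 0.073] [-0.06  0.47  1.77  0.46  1.19 -0.74]
0 [0.487 0.072 0.149] [-0.13  0.39  1.67  0.42  1.37 -0.72]
1 [ 0.582 -0.128  0.117] [-0.41  0.7   1.26  0.32  1.55  2.23]
1 [ 0.577 -0.117  0.038] [-0.39  0.79  1.32  0.32  1.42  2.19]
1 [ 0.564 -0.091  0.042] [-0.36  0.74  1.39  0.34  1.38  2.21]
1 [0.516 0.012 0.058] [-0.23  0.59  1.62  0.4   1.28  2.29]
1 [0.47  0.109 0.073] [-0.06  0.47  1.77  0.46  1.19  2.4 ]
1 [0.487 0.072 0.149] [-0.13  0.39  1.67  0.42  1.37  2.43]
```

```bash
sed -i "s/C=np.array(\[.5015,.042\])/C=np.array([.5015,.042])-.001*np.array([-np.sin(YAW),np.cos(YAW)])/" h.py
python3 - <<'E'
from h import *
env.grasp()
env.move_ptp(*tcp(-.115,0,gap=.02,lift=.16))
P,R=tcp(-.115,0,gap=.02,lift=.05);env.movel(P,.12)
f0=monitor.get_ft_force();print(monitor.get_t(),monitor.get_width(),np.round(f0,2))
P,R=tcp(-.115,0,gap=.02);env.movel(P,.06)
print(monitor.get_t(),np.round(monitor.get_ft_force()-f0,2),(monitor.get_ee_pos()-P).round(4))
ps=[]
for n in("top","scene"):
    p,d=eyes.snapshot(n);np.savez(n+"1.npz",p=p,d=d);ps.append(p[120:330,120:420,::-1])
cv2.imwrite("pics/b.png",cv2.resize(np.vstack(ps),None,fx=1.4,fy=1.4))
E
```

```text
3.8667 0.0022060001792773335 [0.   0.38 0.16]
4.85 [ 0.34 -0.5   0.15] [ 0.0002 -0.0001  0.0004]
```

View pics/b.png

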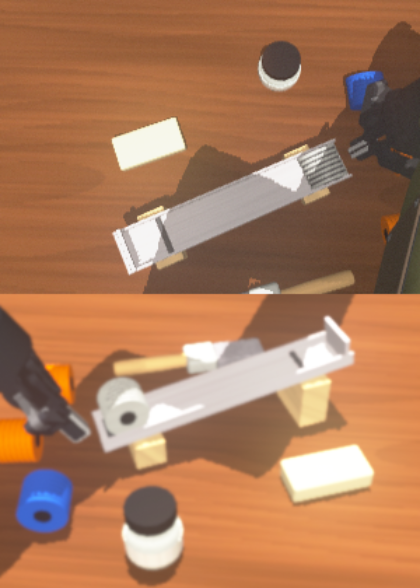

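The closed fingertips (crop about (355,150) top, (75,430) scene) sit just behind the roller, on the gutter's middle line. I begin pushing slowly.

```bash
cat >> h.py <<'E'
def roller(n="scene"):
    p,d=eyes.snapshot(n);S,_=rots(0);L=(cloud(n,d)-np.r_[C,.055])@S
    m=(L[...,2]>.044)&(L[...,2]<.056)&(abs(L[...,1])<.022)&(abs(L[...,0])<.15)&(d>0)
    q=L[m];return p,len(q),np.percentile(q[:,0],[2,50,98]).round(4) if len(q) else None
E
python3 - <<'E'
from h import *
for rx,v in((-.105,.03),(-.04,.03),):
    P,R=tcp(rx,0);env.movel(P,v)
    print(rx,monitor.get_t(),np.round(monitor.get_ft_force(),2),(monitor.get_ee_pos()-P).round(4))
ps=[]
for n in("top","scene"):
    p,*r=roller(n);print(n,r);ps.append(p[120:330,120:420,::-1])
cv2.imwrite("pics/c.png",cv2.resize(np.vstack(ps),None,fx=1.4,fy=1.4))
E
```

```text
-0.105 6.1 [-0.31 -1.37 -0.14] [ 0.     -0.0001 -0.0001]
-0.04 8.4167 [-0.01 -0.34 -0.06] [ 0. -0. -0.]
top [532, array([-0.0876, -0.0408, -0.0232])]
scene [383, array([-0.0747, -0.0408, -0.0243])]
```

View pics/c.png

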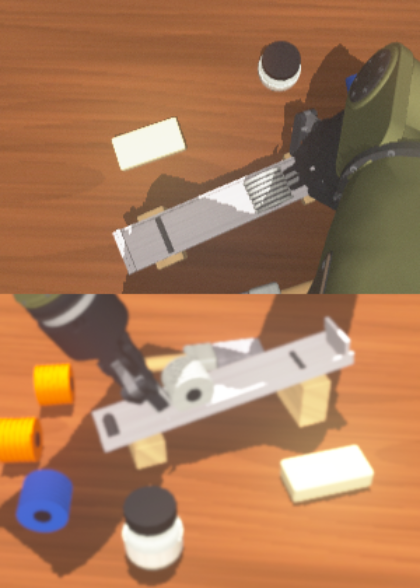

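The roller is at x = -41 mm and follows the fingers in the middle of the gutter, at about (270,190) in the top half. I continue up to the ridge and over it.

```bash
python3 - <<'E'
from h import *
for rx,v in((.074,.03),(.104,.015)):
    P,R=tcp(rx,0);env.movel(P,v)
    print(rx,monitor.get_t(),np.round(monitor.get_ft_force(),2),(monitor.get_ee_pos()-P).round(4))
    ps=[]
    for n in("top","scene"):
        p,*r=roller(n);print(n,r);ps.append(p[120:330,120:420,::-1])
cv2.imwrite("pics/d.png",cv2.resize(np.vstack(ps),None,fx=1.4,fy=1.4))
E
```

```text
0.074 12.4667 [ 0.67 -0.08 -0.33] [ 0. -0. -0.]
top [577, array([0.0308, 0.073 , 0.0913])]
scene [356, array([0.0592, 0.0728, 0.0897])]
0.104 14.7167 [ 0.17  0.72 -0.91] [ 0. -0. -0.]
top [575, array([0.0616, 0.1077, 0.1257])]
scene [344, array([0.0927, 0.1058, 0.1235])]
```

View pics/d.png

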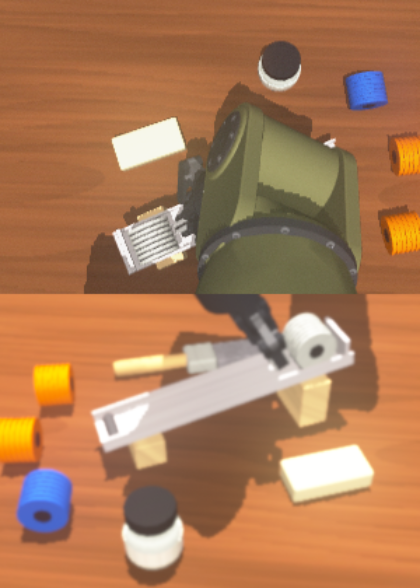

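The roller now sits in front of the stop at (155,240) in the top half, with x ≈ 107 mm, which is over the ridge. I back off slowly a little and check, then withdraw.

```bash
python3 - <<'E'
from h import *
env.movel(tcp(.104,0,gap=.006)[0],.015);env.wait(.3)
for n in("top","scene"):print(roller(n)[1:])
r=roller("scene")[2][1]
if r>.103:
    env.movel(tcp(.104,0,gap=.04)[0],.06)
    env.movel(tcp(.104,0,gap=.06,lift=.1)[0],.1)
    P,R=tcp(.0,0,gap=.1,lift=.2);env.movel(P,.15);env.wait(.5)
ps=[]
for n in("top","scene"):
    p,*r=roller(n);print(n,r);ps.append(p[120:330,120:420,::-1])
print(monitor.get_t(),monitor.get_ft_force())
cv2.imwrite("pics/e.png",cv2.resize(np.vstack(ps),None,fx=1.4,fy=1.4))
E
```

```text
(569, array([0.0535, 0.1067, 0.1242]))
(339, array([0.0931, 0.1064, 0.1233]))
top [507, array([0.0926, 0.1087, 0.1246])]
scene [344, array([0.0931, 0.1063, 0.1238])]
19.6167 [1.40109792 0.65602366 0.59005235]
```

View pics/e.png

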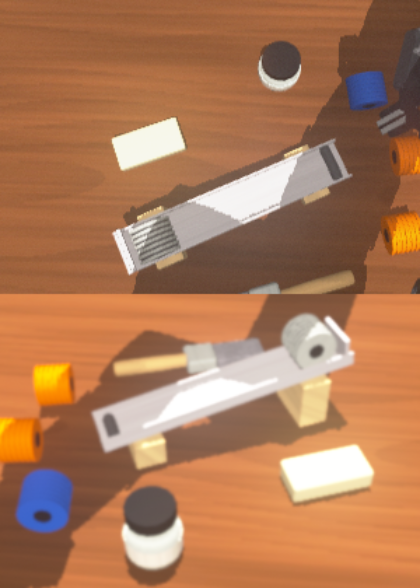

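The roller rests by itself in the pocket at (155,240), x ≈ 108 mm. The hand is clear, and the wax block, jar and brush look unmoved.

```bash
python3 -c "
from plant import env
print(env.sign_off())"
```

```text
the job is handed in; nothing more can be done
None
```

The steel roller was rolled slowly up the gutter and over the ridge; it rests by itself in the pocket at about x = 108 mm with the hand clear, and the job was handed in at about 20 s.

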